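# Clear the dowel jig for change-over

## Robot

A 6-joint arm with a two-finger parallel gripper is mounted at the origin on the work surface. World frame = base frame: x ahead of the robot, y to its left, z up, the work surface at z = 0. Lengths are in mm, angles in rad, forces in N, time in s.
With the tool pointing down it reaches from about 275 to 1000 mm from the base axis. Payload 8.4 kg.
Tool frame: the origin (TCP) lies between the finger pads; the fingertips stand r.nose_length ahead of it and the grasp point (between the pads) lies 8 mm behind it (r.nose_length is the distance from the TCP to the fingertips, in mm); y points along the fingers, x is the direction in which the jaws open and shut, and the axes are right-handed (so a half turn about y gives the same grasp; the last joint's range is limited). The gripper opens to 85 mm and grips with 20 to 120 N. Pads are 22 mm wide; open, the fingers measure 114 mm over their backs; the gripper's body (76 mm by 85 mm) begins 54 mm behind the grasp point. The pads swing forward as they close: fully open they stand 13 mm farther back than shut.
Start: joints at [1.214, 0.353, 1.633, -0, 1.155, -0.002], TCP at [217.125, 586.076, 242.281] pointing down, gripper open.
Joint ranges: [-2.63, 2.63], [-0.92, 2.1], [0.06, 2.66], [-1.3, 4.44], [0, 2.69], [-3.02, 3.02]. Speed limits (rad/s): [2.22, 2.22, 2.79, 3.14, 3.14, 3.14].

## Interface

Orientations are given as [roll, pitch, yaw] about the fixed x, y, z axes, in that order (R = Rz(yaw) Ry(pitch) Rx(roll)).
In Python, from rig import r, cams, order gives the robot as it stands. The module is installed in compiled form; this text tells all that it offers.
- The arm moves only by the shell command python3 -m crank 'ROWS' [FORCE]. ROWS is JSON, a list of rows, each a list of 7 numbers: the turn, a rotation vector about the tool's x, y, z in degrees, then the shift along the tool's x, y, z in cm, then the opening, from -1 (shut) to 1 (fully open). A call has exactly 10 rows; each row shifts and turns the pose as measured when the row begins, along the tool's axes as they then stand; what a row does not reach is not made up. A row lasts 1/12 s, in which the tool goes at most 41.7 mm and 7.16 degrees, less where a joint would pass 70% of its speed; a pose out of reach is approached as far as the arm can. A call with a gripper value outside its range is refused whole. The fingers move at their own pace and stop on an object; FORCE is the grip in N (left out, the last holds). Time passes only in rows, so rows that do not move let the fingers close, or fill a call up. It gives the time, the measured TCP pose, the force and the opening at its end, in the units of the state.
- r.sense(): the state, without advancing time (a new reading comes with each control period).
- cams.grab_frame(name): name is "scene" or "top" or "wrist"; returns the picture (384x512x3 uint8, blue, green, red); there is no depth.
- cams.camera_info(name): a dict with "intrinsics" (3x3 intrinsics, pixels), "view" (4x4, takes a point from world to camera coordinates); the wrist camera has in their place "hand_eye" (4x4, takes a point from camera to tool coordinates, whose origin is the TCP and whose axes are the tool frame's). Camera axes: x right, y up, looking along -z (the intrinsics and any distortion apply to the point x, -y, -z); pixel columns grow to the right and rows downward; lengths in mm; the calibration is good to about 2 mm. A picture is of the moment at which its call begins: read the wrist's pose just before it. camera_info takes no time and is no camera call.
- order.sign_off(): hands the job in, once; it reports no verdict.
The state is a dict: "clock": time; "qpos": joint angles; "qvel": joint speeds; "joint_efforts": joint torques, N m; "eef_pos": TCP position; "tcp_rot": TCP orientation; "contact_force": force on the tool from outside, world axes, zero at the start; "wrist_torque": the same for the moment, N m; "opening": opening from 0.0 (shut) to 1.0 (fully open).
Only numpy, scipy, OpenCV 4.12 (cv2) and the standard library are available. Lean on these libraries where they do the work, as an engineer would, in place of code of your own. Each camera call takes 0.05 s, during which the arm holds its last target.

## Task

Clear the dowelling station for a change of peg size. First tip the blue hopper by its red handle until all four wooden pegs have dropped into its catch tray, and stand the hopper upright again; then take the jammed aluminium guide block by its wooden grip and rock it side to side until it pushes the two yellow cheeks apart and comes free. Lift it upright just clear of the jig, within a few centimetres straight above its seat, and finish still holding it there; do not touch the cheeks with the gripper and leave the other things on the bench alone.

Things in the scene. Friction and masses are not known exactly. Their poses are not given: they have to be found in the camera images.
- feeder: Peg feeder, fixed: wooden catch tray, two posts and a blue hopper hung between them. Origin on the bench straight below the pivot, z up. Tray 150 mm along x (-75 to 75), 230 mm along y (-85 to 145), walls 40 mm high, 6 mm thick, floor 6 mm. Posts at x = -81 and 81, 138 mm high. The hopper pours towards +y; its handle is on the -y side.
- pivot (a point): Centre of the hopper's pivot axis, 130 mm above the bench; the axis runs along the feeder's x. Upright, the hopper (a blue sheet-metal pocket, mouth up) measures 74 mm along x, y from -32 to about 50 at the rim, z from -40 to 28 mm from the pivot; its pouring wall slopes outwards 18 degrees.
- hopper (a joint): Tipping angle of the hopper (rad): 0 = upright, mouth up; grows as it tips towards the feeder's +y, up to 2.4. The pivot is stiff (0.25 N m, some 3 N at the handle): the hopper stays where it is left. The pegs slide out somewhere between 1.2 and 2.3 rad.
- handle (a point): Middle of the red handle bar, 12 mm diameter, along the feeder's x, 58 mm free between its two carrying rods. Hopper upright: 85 mm to the feeder's -y side of the pivot and 30 mm above it, 47 mm free to the hopper wall. Tipping takes it up and over the pivot to the +y side. Pinch from above, closing along the feeder's y; it turns between the pads.
- peg0_center (a point): Centre of one of four beech dowel pegs, 20 mm diameter, 24 mm long, 15 g. They start standing in the hopper.
- peg1_center (a point): Centre of one of four beech dowel pegs, 20 mm diameter, 24 mm long, 15 g. They start standing in the hopper.
- peg2_center (a point): Centre of one of four beech dowel pegs, 20 mm diameter, 24 mm long, 15 g. They start standing in the hopper.
- peg3_center (a point): Centre of one of four beech dowel pegs, 20 mm diameter, 24 mm long, 15 g. They start standing in the hopper.
- jig: Drilling jig, fixed: wooden board 170 x 180 x 18 mm, the guide block in its middle. Origin on the bench under its centre, z up. Steel end plates (22 mm above the board) leave the block 1.5 mm either way in x. Yellow sliding cheeks clamp it at +y and -y; their tops are 26 mm above the board (44 mm above the bench), the rails behind them 30 mm.
- cheek_left (a joint): How far the cheek on the jig's +y side is pushed outwards (m): 0 = tight on the block, 0.0068 = fully back. Takes about 10 N to slide and stays where it is pushed (no spring). Its lip (underside 18 mm above the board) reaches 4.5 mm in over the block's foot when at 0.
- cheek_right (a joint): The same for the cheek on the jig's -y side. The block comes out only when the two cheeks together are pushed back about 9 mm or more; one cheek alone is not enough.
- block: Aluminium guide block, 0.2 to 0.42 kg. Origin at the centre of its underside, z up, axes along the jig's at the start. Foot 40 (x) x 48 (y) x 12 mm, body 40 x 38 mm up to 60 mm, dark wooden grip 22 x 22 mm from 60 to 105 mm. Seated, its underside is 18 mm above the bench.
- grip (a point): Point on the block's axis 90 mm above its underside, in the wooden grip: grasp here from above, best closing along y (else it pivots between the pads). A straight pull lifts the block only 6 mm until its foot catches under the cheeks; leaning the grip 15 to 30 mm along the jig's y, one way, then the other, pushes each cheek back; lift it upright (it catches if leaning).
- bottle: Bystander, loose, to be left alone: amber glass bottle with a white cap, 60 mm diameter, 170 mm tall; origin at the centre of its underside.
- tape: Bystander, loose, to be left alone: yellow tape measure, 65 x 38 x 60 mm; origin at the centre of its underside.
- screwdriver: Bystander, loose, to be left alone: screwdriver with a red handle lying flat; origin on its underside.
- can: Bystander, loose, to be left alone: open dark steel can, 80 mm diameter, 110 mm tall; origin at the centre of its underside.

How it is judged (in metres and radians):
On the way, in this order (a step that is already met when the one before it is completed fails the run):
1. the hopper is tipped and all four pegs are down in the catch tray (x of peg0_center in the frame of feeder between -0.075 and 0.075 m and y of peg0_center in the frame of feeder between -0.085 and 0.145 m and z of each of peg0_center, peg1_center, peg2_center, peg3_center in the frame of feeder below 0.065 m and x of peg1_center in the frame of feeder between -0.075 and 0.075 m and y of peg1_center in the frame of feeder between -0.085 and 0.145 m and x of peg2_center in the frame of feeder between -0.075 and 0.075 m and y of peg2_center in the frame of feeder between -0.085 and 0.145 m and x of peg3_center in the frame of feeder between -0.075 and 0.075 m and y of peg3_center in the frame of feeder between -0.085 and 0.145 m and value of joint hopper above 0.7 rad), for 0.2 s.
2. the hopper is upright again, the block still in its seat (x of peg0_center in the frame of feeder between -0.075 and 0.075 m and y of peg0_center in the frame of feeder between -0.085 and 0.145 m and z of each of peg0_center, peg1_center, peg2_center, peg3_center in the frame of feeder below 0.065 m and x of peg1_center in the frame of feeder between -0.075 and 0.075 m and y of peg1_center in the frame of feeder between -0.085 and 0.145 m and x of peg2_center in the frame of feeder between -0.075 and 0.075 m and y of peg2_center in the frame of feeder between -0.085 and 0.145 m and x of peg3_center in the frame of feeder between -0.075 and 0.075 m and y of peg3_center in the frame of feeder between -0.085 and 0.145 m and value of joint hopper below 0.2 rad and z of block in the frame of jig below 0.03 m), for 0.2 s.
3. rocked both ways: each cheek has been pushed back more than 1.5 mm while the block is still between them (value of joint each of cheek_left, cheek_right above 0.0015 m and z of block in the frame of jig below 0.04 m).
At the end, for the whole second after the job is handed in: All four pegs lie in the tray, the hopper is within 0.2 rad of upright, and the gripper holds the block still, within 0.3 rad of upright, off the jig, its underside 47 to 115 mm above the bench (0 to 7 cm over the cheeks) and within 35 mm sideways of its seat (x of peg0_center in the frame of feeder between -0.075 and 0.075 m and y of peg0_center in the frame of feeder between -0.085 and 0.145 m and z of each of peg0_center, peg1_center, peg2_center, peg3_center in the frame of feeder below 0.065 m and x of peg1_center in the frame of feeder between -0.075 and 0.075 m and y of peg1_center in the frame of feeder between -0.085 and 0.145 m and x of peg2_center in the frame of feeder between -0.075 and 0.075 m and y of peg2_center in the frame of feeder between -0.085 and 0.145 m and x of peg3_center in the frame of feeder between -0.075 and 0.075 m and y of peg3_center in the frame of feeder between -0.085 and 0.145 m and value of joint hopper below 0.2 rad and z of block in the frame of jig between 0.047 and 0.115 m and horizontal distance between block and jig below 0.035 m and angle between block's own z axis and vertical below 0.3 rad and linear speed of block below 0.03 m/s and contact force between the fingers and block above 1 N and contact force between block and jig below 0.2 N); the arm keeps its last pose, push and grip.
It fails at once if the gripper touches a cheek (contact force between the fingers and cheek_left above 1 N or contact force between the fingers and cheek_right above 1 N).
It fails at once if a bystander is shifted by more than 30 mm or the bottle or can is tipped (distance of any of bottle, tape, screwdriver, can from where it was at the start of the episode above 0.03 m or angle between any of bottle, can's own z axis and vertical above 0.5 rad).
It also fails if it takes over 72 s, if anything falls off the work surface, if the arm or the gripper's body presses on something with over 40 N, if the wrist force passes 120 N, or if a joint passes its speed limit or range.

## Working session

There is one attempt and no reset: what is moved stays moved. The work goes in short steps, Python scripts to look and compute and a shell command to move; the robot and the scene stay as the last step left them, time stands still between calls to the robot, and variables do not carry over. Pictures are saved under pics/ and viewed, and the job is handed in when it is done.

```bash
mkdir -p pics
python3 - <<'E'
from rig import r,cams,order
import cv2,numpy as np
np.set_printoptions(precision=4,suppress=True)
print(r.sense(), r.nose_length)
for n in ("scene","top","wrist"):
    cv2.imwrite(f"pics/{n}0.png",cams.grab_frame(n)); print(n,cams.camera_info(n))
E
```

```text
{'clock': 0.0, 'qpos': array([ 1.2136,  0.3537,  1.6341,  0.    ,  1.1552, -0.0024]), 'qvel': array([-0.001 ,  0.0008,  0.0021,  0.0002,  0.0017,  0.0008]), 'joint_efforts': array([  0.0012, -60.5257, -34.2079,   0.    ,   0.009 ,   0.    ]), 'eef_pos': array([216.9695, 585.6343, 241.5278]), 'tcp_rot': array([-1.5708,  0.0014,  1.216 ]), 'contact_force': array([-0.1324, -0.4003, -0.5814]), 'wrist_torque': array([-0.0174,  0.0079,  0.0444]), 'opening': 1.0019321746463619} 11.0
scene {'intrinsics': array([[405.3186,   0.    , 257.3582],
       [  0.    , 405.3186, 190.5614],
       [  0.    ,   0.    ,   1.    ]]), 'view': array([[   -0.8313,     0.5558,    -0.0088,   514.8178],
       [   -0.4594,    -0.6781,     0.5737,   214.6764],
       [    0.3128,     0.4809,     0.819 , -1745.2222],
       [    0.    ,     0.    ,     0.    ,     1.    ]])}
top {'intrinsics': array([[491.3712,   0.    , 258.5853],
       [  0.    , 491.3712, 193.7202],
       [  0.    ,   0.    ,   1.    ]]), 'view': array([[   -0.0735,    -0.9973,    -0.0029,    41.822 ],
       [    0.9754,    -0.0725,     0.2081,  -619.3069],
       [   -0.2077,     0.0125,     0.9781, -1618.568 ],
       [    0.    ,     0.    ,     0.    ,     1.    ]])}
wrist {'intrinsics': array([[336.7725,   0.    , 257.3106],
       [  0.    , 336.7725, 191.6777],
       [  0.    ,   0.    ,   1.    ]]), 'hand_eye': array([[   1.    ,   -0.0001,    0.0005,    0.0217],
       [   0.0006,    0.3125,   -0.9499, -130.8233],
       [  -0.    ,    0.9499,    0.3125,   78.9376],
       [   0.    ,    0.    ,    0.    ,    1.    ]])}
```

View pics/scene0.png

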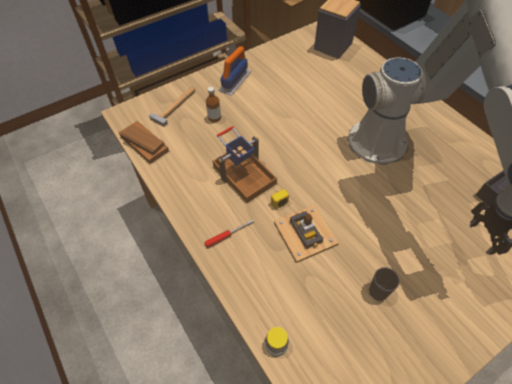

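View pics/top0.png

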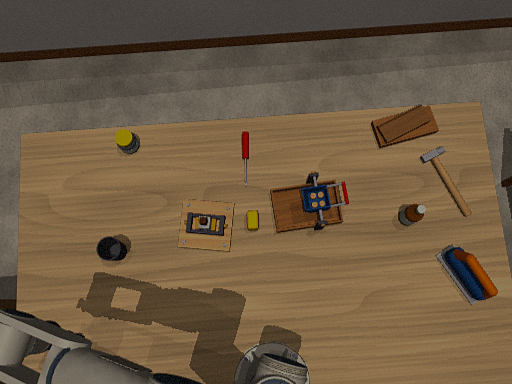

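View pics/wrist0.png

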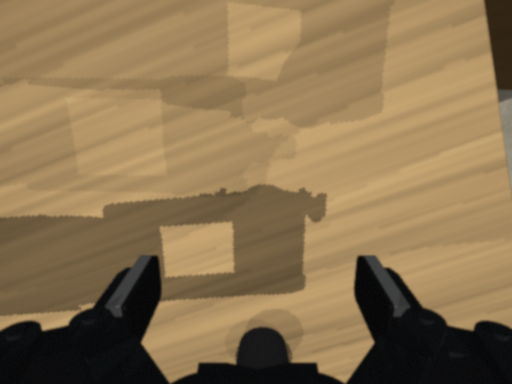

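```bash
cat > h.py <<'E'
from rig import r,cams,order
import cv2,numpy as np
from scipy.spatial.transform import Rotation as Ro
np.set_printoptions(precision=4,suppress=True)
def pose():
    s=r.sense(); R=Ro.from_euler('xyz',s['tcp_rot']).as_matrix(); return s,R,np.array(s['eef_pos'])
def T_wc(name,pose_=None):
    i=cams.camera_info(name)
    if name=='wrist':
        s,R,p=pose_ or pose(); T=np.eye(4);T[:3,:3]=R;T[:3,3]=p; return T@i['hand_eye'],i['intrinsics']
    return np.linalg.inv(i['view']),i['intrinsics']
def ray(name,u,v,ps=None):
    T,K=T_wc(name,ps); d=np.array([(u-K[0,2])/K[0,0],-(v-K[1,2])/K[1,1],-1]); return T[:3,3],T[:3,:3]@d
def on_z(name,u,v,z,ps=None):
    o,d=ray(name,u,v,ps); return o+d*(z-o[2])/d[2]
def two(a,b):
    A=[];B=[]
    for o,d in (a,b):
        d=d/np.linalg.norm(d);P=np.eye(3)-np.outer(d,d);A.append(P);B.append(P@o)
    x=np.linalg.lstsq(np.vstack(A),np.hstack(B),rcond=None)[0]
    return x,[np.linalg.norm(P@x-b) for P,b in zip(A,B)]
def proj(name,p,ps=None):
    T,K=T_wc(name,ps); c=np.linalg.inv(T)@np.append(p,1); return np.array([K[0,2]+K[0,0]*c[0]/-c[2],K[1,2]-K[1,1]*c[1]/-c[2]])
E
python3 - <<'E'
from h import *
t=cv2.imread('pics/top0.png');s=cv2.imread('pics/scene0.png')
cv2.imwrite('pics/tc.png',cv2.resize(t[165:265,170:360],None,fx=4,fy=4,interpolation=cv2.INTER_CUBIC))
cv2.imwrite('pics/sc.png',cv2.resize(s[120:270,200:350],None,fx=4,fy=4,interpolation=cv2.INTER_CUBIC))
E
```

```text
(no output)
```

View pics/tc.png

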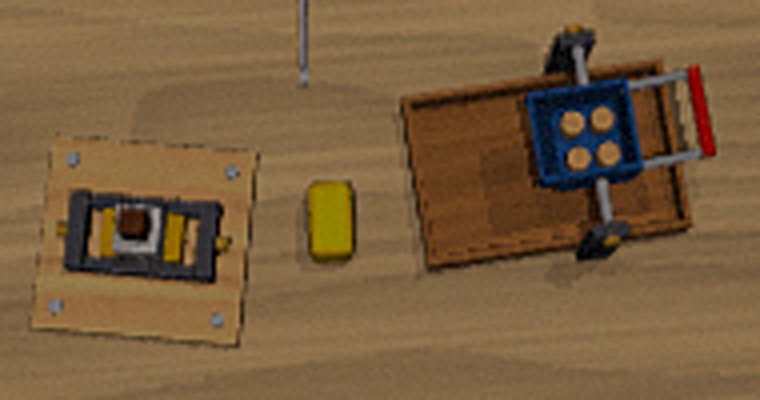

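View pics/sc.png

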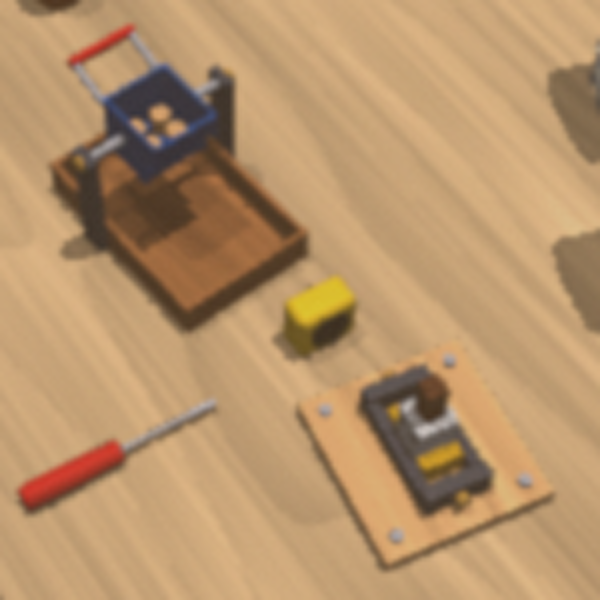

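Run:
```python
from h import *
t=cv2.imread('pics/top0.png');s=cv2.imread('pics/scene0.png')
def red(im,x0,x1,y0,y1):
    h=cv2.cvtColor(im,cv2.COLOR_BGR2HSV);m=((h[...,0]<6)|(h[...,0]>174))&(h[...,1]>170)&(h[...,2]>70)
    mm=np.zeros(m.shape,np.uint8);mm[y0:y1,x0:x1]=m[y0:y1,x0:x1]
    ys,xs=np.nonzero(mm); rect=cv2.minAreaRect(np.c_[xs,ys].astype(np.float32)); return xs.mean(),ys.mean(),len(xs),rect
a=red(t,325,360,170,215);b=red(s,210,240,120,142);print(a,b)
H,res=two(ray('top',*a[:2]),ray('scene',*b[:2]));print('handle',H,res, on_z('top',*a[:2],160))
f=lambda c:(c[0]/4-.375+170,c[1]/4-.375+165)
C=[on_z('top',*f(c),40)for c in [(403,98),(662,62),(691,227),(428,270)]];C=np.array(C);print(C[:,:2])
for i in range(4):
    d=C[(i+1)%4]-C[i];print(np.linalg.norm(d),np.degrees(np.arctan2(d[1],d[0])))
B=np.array([on_z('top',*f(c),18)for c in [(57,135),(259,152),(239,346),(32,328)]]);print(B[:,:2],B.mean(0))
for i in range(4):
    d=B[(i+1)%4]-B[i];print(np.linalg.norm(d),np.degrees(np.arctan2(d[1],d[0])))
print('grip',on_z('top',*f((135,222)),123))
g=lambda c:(c[0]/4-.375+200,c[1]/4-.375+120)
print(two(ray('top',*f((135,222))),ray('scene',*g((434,384)))))
print('pegs',[on_z('top',*f(c),120)[:2] for c in [(573,123),(602,118),(578,158),(609,153)]])
print('rim',[on_z('top',*f(c),158)[:2] for c in [(527,93),(630,80),(641,175),(540,188)]])
```

```text
(np.float64(344.7), np.float64(192.37142857142857), 70, ((344.7115478515625, 192.5576934814453), (21.768890380859375, 3.1378581523895264), 78.69007110595703)) (np.float64(225.14285714285714), np.float64(130.82142857142858), 28, ((224.82643127441406, 131.05958557128906), (1.7995392084121704, 14.756220817565918), 59.74356460571289))
handle [ 582.3247 -278.509   164.9775] [np.float64(1.4227625824053645), np.float64(1.422762582405745)] [ 584.3982 -280.4826  160.    ]
[[ 639.3438  -46.5142]
 [ 654.7013 -274.9089]
 [ 507.8229 -284.3162]
 [ 487.4888  -56.01  ]]
228.91049363304018 -86.15317231201553
147.17934451291697 -176.33532725313245
229.20992104742982 95.08962645532543
152.15165989164117 3.5781737744842026
[[633.5173 258.8386]
 [605.1468  82.5339]
 [436.832  110.4423]
 [465.4469 287.4558]] [535.2357 184.8177  18.    ]
178.57274070862258 -99.14151986888218
170.61285998800702 170.58540949195864
179.31147403503104 80.81735922471339
170.48929393338923 -9.663042762887036
grip [533.7727 183.2698 123.    ]
(array([533.2287, 184.3604, 121.4011]), [np.float64(1.2266949946286516), np.float64(1.2266949946286443)])
pegs [array([ 590.1671, -182.0594]), array([ 592.5981, -206.3971]), array([ 560.5209, -183.3258]), array([ 562.806 , -209.2162])]
rim [array([ 610.0333, -142.5471]), array([ 614.604 , -226.8455]), array([ 536.0325, -227.6294]), array([ 531.4874, -145.7903])]
```

```bash
python3 -m crank '[[0,-6.1,0,0,0,0,0.1],[0,-6.1,0,-2,0,-0.7,0.1],[0,-6.1,0,-3,0,-1,0.1],[0,-6.1,0,-3.5,0,-1.2,0.1],[0,0,0,-3.5,0,-1.2,0.1],[0,0,0,-3.5,0,-1.2,0.1],[0,0,0,-3.5,0,-1.2,0.1],[0,0,0,-3.5,0,-1.2,0.1],[0,0,0,-3.5,0,-1.2,0.1],[0,0,0,-3.5,0,-1.2,0.1]]' 40
```

```text
clock: 0.98
eef_pos: [326.2, 289.2, 238.5]
tcp_rot: [-1.569, 0.001, 1.673]
contact_force: [1.0, 0.4, 0.4]
opening: 0.55
```

```bash
cat > go.py <<'E'
import sys
from h import *
# usage: go.py x y z yawdeg -> total in tool axes
s,R,p=pose(); t=np.array([float(a) for a in sys.argv[1:4]]); yaw=np.radians(float(sys.argv[4]))
Rt=Ro.from_euler('xyz',[-np.pi/2,0,yaw]).as_matrix()
print('clock',s['clock'],'pos',p,'rot',np.degrees(s['tcp_rot']),'open',s['opening'],'F',s['contact_force'],'q',s['qpos'])
print('turn(deg)',np.degrees(Ro.from_matrix(R.T@Rt).as_rotvec()),'shift cm now-axes',R.T@(t-p)/10,'in target axes',Rt.T@(t-p)/10)
E
python3 go.py 582 -280 235 94
```

```text
clock 0.9833 pos [326.191  289.159  238.5084] rot [-89.8799   0.0522  95.876 ] open 0.5501748203710759 F [0.9647 0.3576 0.3685] q [ 0.7215  0.0577  2.0196  0.0005  1.0665 -0.9521]
turn(deg) [-0.1192  1.8759 -0.0542] shift cm now-axes [-59.2354   0.3637 -19.6205] in target axes [-58.5617   0.3508 -21.5483]
```

```bash
python3 -m crank '[[0,1.5,0,-3.6,0,-1.2,0.1],[0,0,0,-3.6,0,-1.3,0.1],[0,0,0,-3.6,0,-1.3,0.1],[0,0,0,-3.6,0,-1.3,0.1],[0,0,0,-3.6,0,-1.3,0.1],[0,0,0,-3.6,0,-1.3,0.1],[0,0,0,-3.6,0,-1.3,0.1],[0,0,0,-3.6,0,-1.3,0.1],[0,0,0,-3.6,0,-1.3,0.1],[0,0,0,-3.6,0,-1.3,0.1]]'; python3 go.py 582 -280 235 94
```

```text
clock: 1.82
eef_pos: [485.6, -78.8, 239.4]
tcp_rot: [-1.572, 0.0, 1.647]
contact_force: [0.0, 0.9, -0.0]
opening: 0.549
clock 1.8167 pos [485.5733 -78.7944 239.4278] rot [-90.062    0.0039  94.3697] open 0.5487764417639361 F [ 0.025   0.8809 -0.0025] q [-0.164   0.1473  1.9149  0.0002  1.0783 -1.8112]
turn(deg) [ 0.062   0.3697 -0.0037] shift cm now-axes [-20.7967   0.4529  -8.0811] in target axes [-20.7442   0.4428  -8.2156]
```

```bash
python3 -m crank '[[0,0,0,-3.6,0.1,-1.4,0.1],[0,0,0,-3.6,0.1,-1.4,0.1],[0,0,0,-3.6,0.1,-1.4,0.1],[0,0,0,-3.4,0.1,-1.4,0.1],[0,0,0,-2.8,0,-1.1,0.1],[0,0,0,-2,0,-0.8,0.1],[0,0,0,-1.0,0,-0.4,0.1],[0,0,0,-0.4,0,-0.2,0.1],[0,0,0,0,0,0,0.1],[0,0,0,0,0,0,0.1]]'; python3 go.py 582 -280 235 94
python3 - <<'E'
from h import *
ps=pose();im=cams.grab_frame('wrist');cv2.imwrite('pics/w1.png',im)
t=cams.grab_frame('top')
cv2.imwrite('pics/t1.png',cv2.resize(t[150:260,250:370],None,fx=5,fy=5,interpolation=cv2.INTER_CUBIC))
print('expect handle px',proj('wrist',np.array([582,-280,160.]),ps))
E
```

```text
clock: 2.65
eef_pos: [584.3, -294.1, 232.0]
tcp_rot: [-1.57, -0.001, 1.639]
contact_force: [-0.1, -0.3, -0.7]
opening: 0.55
clock 2.65 pos [ 584.2763 -294.0656  232.0126] rot [-89.9357  -0.0428  93.9191] open 0.5503196413455431 F [-0.0847 -0.2799 -0.7324] q [-0.4686  0.4076  1.5759  0.0001  1.1595 -2.1078]
turn(deg) [-0.0643 -0.0809  0.0428] shift cm now-axes [ 1.419  -0.2975  0.1313] in target axes [ 1.419  -0.2987  0.129 ]
expect handle px [280.1766 208.0851]
```

View pics/w1.png

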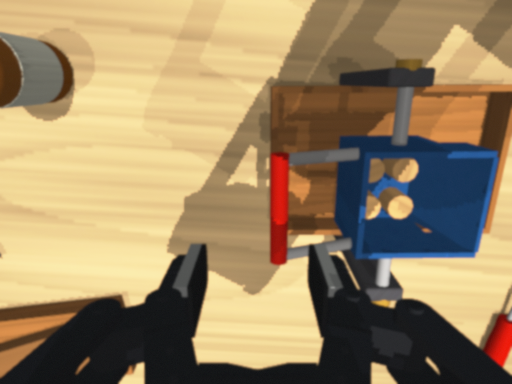

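```bash
python3 - <<'E'
from h import *
im=cv2.imread('pics/w1.png');ps=pose()
h=cv2.cvtColor(im,cv2.COLOR_BGR2HSV);m=((h[...,0]<6)|(h[...,0]>174))&(h[...,1]>170)&(h[...,2]>70);m[:,:240]=0;m[:,330:]=0
ys,xs=np.nonzero(m);print(xs.mean(),ys.mean(),xs.min(),xs.max(),ys.min(),ys.max())
print(on_z('wrist',xs.mean(),ys.mean(),160,ps))
a=on_z('wrist',280.5,157,160,ps);b=on_z('wrist',278,258,160,ps);print(a,b,np.degrees(np.arctan2(*(a-b)[[1,0]])))
E
python3 go.py 583 -281 152 94
```

```text
278.8211382113821 206.79349593495934 270 288 152 264
[ 581.2746 -280.468   160.    ]
[ 548.6675 -282.3433  160.    ] [ 618.287  -277.7239  160.    ] -176.2038586466014
clock 2.75 pos [ 584.2724 -293.5967  232.2757] rot [-89.9488  -0.0345  93.963 ] open 0.547482680074665 F [ 0.5222 -0.0574 -0.0508] q [-0.468   0.4069  1.5763  0.0001  1.1594 -2.108 ]
turn(deg) [-0.0512 -0.037   0.0345] shift cm now-axes [1.2606 8.0284 0.0327] in target axes [1.2655 8.0276 0.0391]
```

```bash
python3 -m crank '[[0,0,0,0.8,0.5,0,0.1],[0,0,0,0.4,1.5,0.1,0.1],[0,0,0,0,2,0.1,0.1],[0,0,0,0,2,0,0.1],[0,0,0,0,1.2,0,0.1],[0,0,0,0,0.4,0,0.1],[0,0,0,0,0,0,0.1],[0,0,0,0,0,0,0.1],[0,0,0,0,0,0,0.1],[0,0,0,0,0,0,0.1]]'; python3 go.py 582 -280.5 152 94
```

```text
clock: 3.58
eef_pos: [581.4, -271.4, 157.3]
tcp_rot: [-1.574, -0.0, 1.647]
contact_force: [-0.4, -0.3, 0.3]
opening: 0.55
clock 3.5833 pos [ 581.3842 -271.3688  157.2564] rot [-90.1871  -0.0084  94.3571] open 0.5499865565990842 F [-0.4325 -0.2926  0.3011] q [-0.4399  0.4633  1.6705  0.0021  1.0051 -2.0879]
turn(deg) [0.1871 0.3571 0.0089] shift cm now-axes [-0.9152  0.5255  0.0097] in target axes [-0.9152  0.5256  0.0023]
```

```bash
python3 -m crank '[[0,0,0,-0.4,0.3,0,0.1],[0,0,0,-0.3,0.2,0,0.1],[0,0,0,0,0,0,0.1],[0,0,0,0,0,0,0.1],[0,0,0,0,0,0,-0.3],[0,0,0,0,0,0,-0.6],[0,0,0,0,0,0,-1],[0,0,0,0,0,0,-1],[0,0,0,0,0,0,-1],[0,0,0,0,0,0,-1]]' 50; python3 go.py 582 -280.5 152 94
```

```text
clock: 4.42
eef_pos: [583.3, -280.2, 154.5]
tcp_rot: [-1.578, 0.002, 1.646]
contact_force: [0.4, 0.6, 0.5]
opening: 0.117
clock 4.4167 pos [ 583.3055 -280.2326  154.5325] rot [-90.4037   0.0951  94.2929] open 0.1168068620321579 F [0.4136 0.5844 0.5051] q [-0.4513  0.4722  1.6627  0.0025  0.9998 -2.0983]
turn(deg) [ 0.4039  0.2932 -0.0941] shift cm now-axes [-0.0165  0.2523  0.134 ] in target axes [-0.0176  0.2532  0.1321]
```

```bash
cat > arc.py <<'E'
from h import *
# pivot from handle: handle start 581.3,-280.5,160 ; feeder yaw 4
s,R,p=pose(); yaw=np.radians(3.9); ex=np.array([np.cos(yaw),np.sin(yaw),0]);ey=np.array([-np.sin(yaw),np.cos(yaw),0])
P=np.array([581.3,-280.5,0])+85*ey; P[2]=130
g=p-8*R[:,1]; d=g-P; y,z=d@ey,d[2]; 
print('clk',s['clock'],'x',d@ex,'y',y,'z',z,'rad',np.hypot(y,z),'phi',np.degrees(np.arctan2(z,y)),'theta',np.radians(160.6)-np.arctan2(z,y),'rot',np.degrees(s['tcp_rot']),'F',s['contact_force'],'op',s['opening'])
E
python3 arc.py
python3 -m crank '[[0,0,0,0.36,-0.87,0,-1],[0,0,0,0.45,-0.83,0,-1],[0,0,0,0.53,-0.78,0,-1],[0,0,0,0.61,-0.72,0,-1],[0,0,0,0.68,-0.65,0,-1],[0,0,0,0.75,-0.57,0,-1],[0,0,0,0.8,-0.5,0,-1],[0,0,0,0.85,-0.4,0,-1],[0,0,0,0.89,-0.3,0,-1],[0,0,0,0.9,-0.2,0,-1]]'; python3 arc.py
```

```text
clk 4.4167 x 1.9626114237465044 y -84.85668656561995 z 32.532286100530484 rad 90.87907841644652 phi 159.02421681506573 theta 0.027502604874665604 rot [-90.4037   0.0951  94.2929] F [0.4136 0.5844 0.5051] op 0.1168068620321579
clock: 5.25
eef_pos: [578.5, -217.3, 217.3]
tcp_rot: [-1.582, 0.02, 1.647]
contact_force: [0.2, -6.0, -2.3]
opening: 0.117
clk 5.25 x 1.3855783696933788 y -21.634909960271976 z 95.31983616819221 rad 97.74426068122915 phi 102.78786722528245 theta 1.009012064518946 rot [-90.6231   1.1317  94.3632] F [ 0.1607 -5.9539 -2.2608] op 0.11655528200183873
```

```bash
python3 -m crank '[[0,0,0,0.6,0.25,0,-1],[0,0,0,0.6,0.2,0,-1],[0,0,0,0.6,0.15,0,-1],[0,0,0,0.6,0.05,0,-1],[0,0,0,0.6,0.05,0,-1],[0,0,0,0.6,0.1,0,-1],[0,0,0,0.6,0.15,0,-1],[0,0,0,0.6,0.2,0,-1],[0,0,0,0.6,0.25,0,-1],[0,0,0,0.6,0.25,0,-1]]'; python3 arc.py
python3 - <<'E'
from h import *
for n in('scene','wrist'):
    im=cams.grab_frame(n)
    if n=='scene': im=cv2.resize(im[110:210,190:300],None,fx=5,fy=5,interpolation=cv2.INTER_CUBIC)
    cv2.imwrite(f'pics/{n}2.png',im)
E
```

```text
clock: 6.08
eef_pos: [575.0, -167.3, 217.5]
tcp_rot: [-1.593, 0.052, 1.651]
contact_force: [-2.1, -6.9, 2.9]
opening: 0.109
clk 6.0833 x 1.2030401685287218 y 28.803734455196718 z 95.47123799945629 rad 99.72167469369091 phi 73.21140316245243 theta 1.525218743513109 rot [-91.2604   3.003   94.5968] F [-2.0814 -6.8755  2.9112] op 0.10876438525426307
```

View pics/scene2.png

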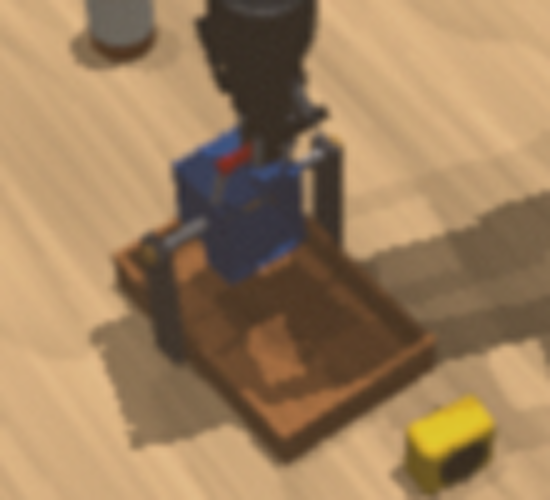

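View pics/wrist2.png

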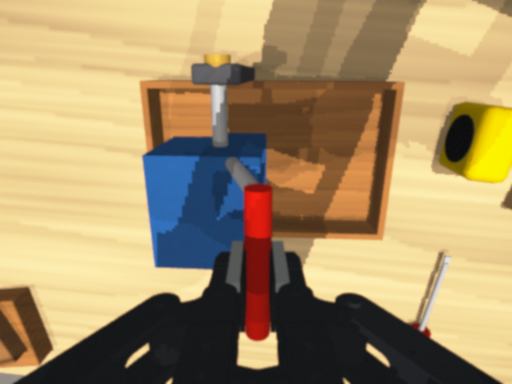

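```bash
python3 -m crank '[[0,0,0,0,0,0,-0.3],[0,0,0,0,0,0,-0.3],[0,0,0,0,0,0,-0.3],[0,0,0,0,0,0,-0.3],[0,0,0,0,0,0,-0.3],[0,0,0,0,0,0,-0.3],[0,0,0,0,0,0,-0.3],[0,0,0,0,0,0,-0.3],[0,0,0,0,0,0,-0.3],[0,0,0,0,0,0,-0.3]]'; python3 arc.py; python3 go.py 577 -166 207 93.9
python3 - <<'E'
from h import *
cv2.imwrite(f'pics/w3.png',cams.grab_frame('wrist'))
E
```

```text
clock: 7.02
eef_pos: [574.1, -164.3, 218.5]
tcp_rot: [-1.592, 0.049, 1.651]
contact_force: [0.4, 0.5, 0.0]
opening: 0.352
clk 7.0167 x 0.5338834472013761 y 31.802367810741053 z 96.50295438363969 rad 101.60812370642665 phi 71.76046106318302 theta 1.5505424604011586 rot [-91.2238   2.7895  94.6157] F [0.4147 0.4936 0.0374] op 0.35175020590071593
clock 7.0167 pos [ 574.0899 -164.306   218.5143] rot [-91.2238   2.7895  94.6157] open 0.35175020590071593 F [0.4147 0.4936 0.0374] q [-0.2597  0.3157  1.7452 -0.0448  1.0447 -1.8898]
turn(deg) [ 1.241   0.7453 -2.7817] shift cm now-axes [-0.136   1.1651 -0.2516] in target axes [-0.1888  1.1514 -0.2788]
```

View pics/w3.png

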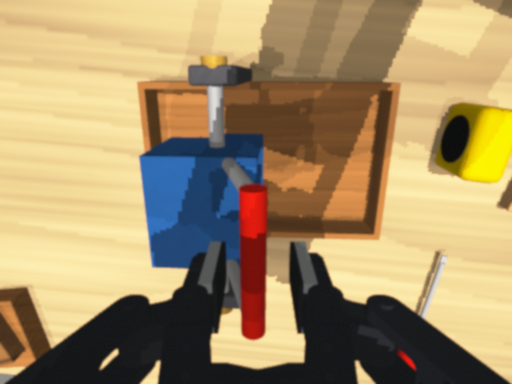

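Run:
```python
from h import *
ps=pose()
for z in (212,215,218,222): print(on_z('wrist',253,262,z,ps), on_z('wrist',253,186,z,ps))
print(ps[2]-8*ps[1][:,1])
print(proj('wrist',ps[2]-8*ps[1][:,1],ps))
```

```text
[ 574.6882 -167.0773  212.    ] [ 537.8494 -169.8906  212.    ]
[ 572.8575 -167.0312  215.    ] [ 536.8348 -169.7822  215.    ]
[ 571.0269 -166.9852  218.    ] [ 535.8201 -169.6738  218.    ]
[ 568.586  -166.9237  222.    ] [ 534.4673 -169.5292  222.    ]
[ 573.8616 -163.9264  226.4896]
[258.4934 279.267 ]
```

```bash
python3 -m crank '[[1.2,0.7,-2.8,-0.2,0.4,-0.1,-0.3],[0,0,0,0,0.4,-0.1,-0.3],[0,0,0,0,0.2,0,-0.3],[0,0,0,0,0,0,-0.4],[0,0,0,0,0,0,-1],[0,0,0,0,0,0,-1],[0,0,0,0,0,0,-1],[0,0,0,0,0,0,-1],[0,0,0,0,0,0,-1],[0,0,0,0,0,0,-1]]' 20; python3 arc.py
```

```text
clock: 7.9
eef_pos: [576.2, -166.3, 207.8]
tcp_rot: [-1.573, 0.004, 1.641]
contact_force: [-0.1, -1.8, -3.5]
opening: 0.131
clk 7.9 x 2.634459126726147 y 29.360078883047642 z 85.78523019152308 rad 90.67039181028933 phi 71.10643888661397 theta 1.5619573007633483 rot [-90.1047   0.2242  94.0356] F [-0.1362 -1.8184 -3.4683] op 0.13129135236799827
```

```bash
python3 -m crank '[[0,0,0,0.55,0.3,0,-1],[0,0,0,0.55,0.32,0,-1],[0,0,0,0.55,0.35,0,-1],[0,0,0,0.52,0.38,0,-1],[0,0,0,0.5,0.4,0,-1],[0,0,0,0.48,0.43,0,-1],[0,0,0,0.46,0.46,0,-1],[0,0,0,0.43,0.48,0,-1],[0,0,0,0.4,0.5,0,-1],[0,0,0,0.37,0.52,0,-1]]'; python3 arc.py
```

```text
clock: 8.73
eef_pos: [572.7, -117.7, 166.3]
tcp_rot: [-1.575, 0.01, 1.641]
contact_force: [-1.1, -6.4, 2.2]
opening: 0.13
clk 8.7333 x 2.4188864738091387 y 78.11146848246555 z 44.33017996116661 rad 89.81406551246094 phi 29.575976640703388 theta 2.286800606829687 rot [-90.2156   0.5833  94.0489] F [-1.0984 -6.4427  2.1735] op 0.1300907743578047
```

```bash
python3 -m crank '[[0,0,0,0.2,0.4,0,-1],[0,0,0,0.1,0.3,0,-1],[0,0,0,0,0,0,-1],[0,0,0,0,0,0,-1],[0,0,0,0,0,0,-1],[0,0,0,0,0,0,-1],[0,0,0,0,0,0,-1],[0,0,0,0,0,0,-1],[0,0,0,0,0,0,-1],[0,0,0,0,0,0,-1]]'; python3 arc.py;  python3 - <<'E'
from h import *
for n in('scene','top','wrist'):
    im=cams.grab_frame(n)
    if n=='scene': im=cv2.resize(im[110:210,190:300],None,fx=5,fy=5,interpolation=cv2.INTER_CUBIC)
    if n=='top': im=cv2.resize(im[150:260,250:370],None,fx=5,fy=5,interpolation=cv2.INTER_CUBIC)
    cv2.imwrite(f'pics/{n}4.png',im)
E
```

```text
clock: 9.57
eef_pos: [572.3, -113.0, 156.9]
tcp_rot: [-1.574, 0.008, 1.641]
contact_force: [0.3, -2.7, 0.8]
opening: 0.13
clk 9.5667 x 2.406631436855838 y 82.75037290449579 z 34.89250102540734 rad 89.80596218314886 phi 22.863194514607983 theta 2.403960756899077 rot [-90.1595   0.468   94.0368] F [ 0.2579 -2.687   0.8255] op 0.13017379530985124
```

View pics/scene4.png

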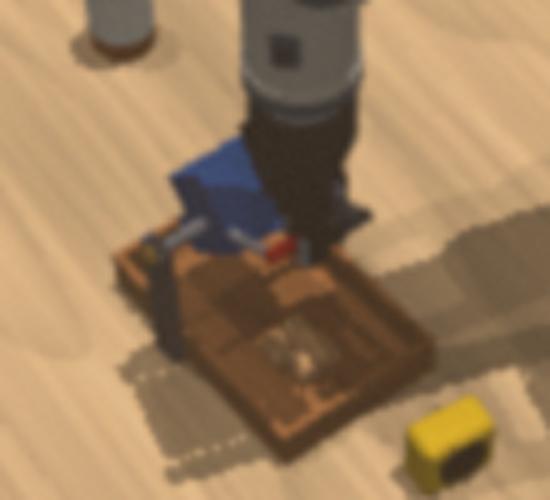

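View pics/top4.png

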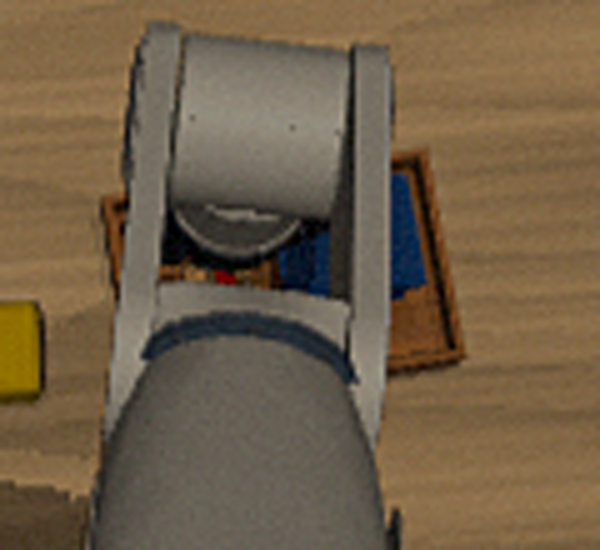

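View pics/wrist4.png

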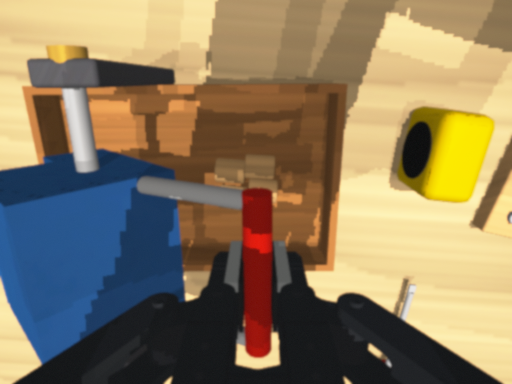

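```bash
python3 -m crank '[[0,0,0,-0.3,-0.57,0,-1],[0,0,0,-0.33,-0.55,0,-1],[0,0,0,-0.36,-0.53,0,-1],[0,0,0,-0.4,-0.5,0,-1],[0,0,0,-0.45,-0.46,0,-1],[0,0,0,-0.5,-0.4,0,-1],[0,0,0,-0.52,-0.36,0,-1],[0,0,0,-0.55,-0.3,0,-1],[0,0,0,-0.55,-0.24,0,-1],[0,0,0,-0.55,-0.18,0,-1]]'; python3 arc.py;  python3 - <<'E'
from h import *
for n in('scene','wrist'):
    im=cams.grab_frame(n)
    if n=='scene': im=cv2.resize(im[110:210,190:300],None,fx=5,fy=5,interpolation=cv2.INTER_CUBIC)
    cv2.imwrite(f'pics/{n}5.png',im)
E
```

```text
clock: 10.55
eef_pos: [575.4, -153.3, 203.9]
tcp_rot: [-1.574, -0.007, 1.639]
contact_force: [-1.0, 7.9, 4.2]
opening: 0.13
clk 10.55 x 2.716481593128135 y 42.294268729502235 z 81.86286825598134 rad 92.14301040480231 phi 62.676963059836304 theta 1.7090794081578897 rot [-90.1847  -0.3988  93.9189] F [-1.0103  7.8955  4.2422] op 0.1300003314666604
```

View pics/scene5.png

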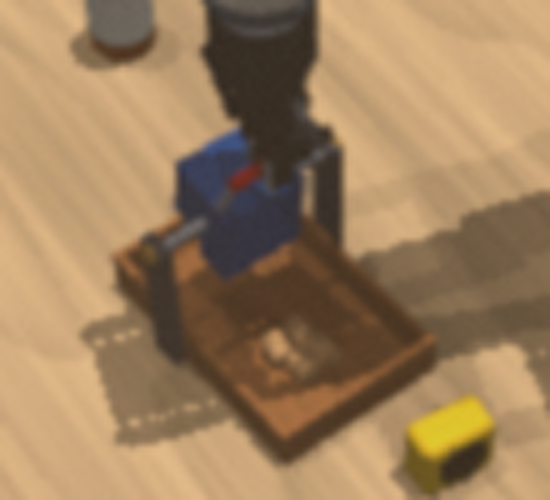

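View pics/wrist5.png

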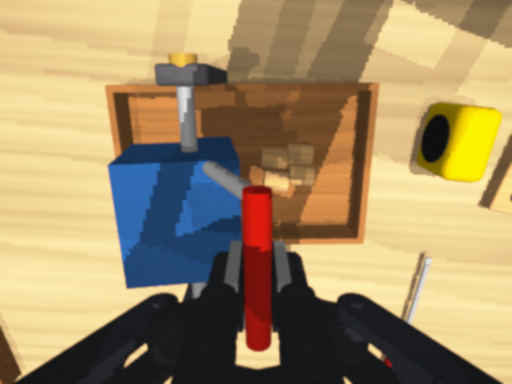

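```bash
python3 -m crank '[[0,0,0,-0.7,-0.2,0,-1],[0,0,0,-0.75,-0.12,0,-1],[0,0,0,-0.75,-0.05,0,-1],[0,0,0,-0.75,0.05,0,-1],[0,0,0,-0.75,0.12,0,-1],[0,0,0,-0.75,0.2,0,-1],[0,0,0,-0.75,0.28,0,-1],[0,0,0,-0.75,0.36,0,-1],[0,0,0,-0.7,0.4,0,-1],[0,0,0,-0.65,0.45,0,-1]]'; python3 arc.py
```

```text
clock: 11.48
eef_pos: [581.3, -227.6, 205.2]
tcp_rot: [-1.582, -0.013, 1.638]
contact_force: [-0.7, 3.7, 3.4]
opening: 0.131
clk 11.4833 x 3.4794580349423097 y -32.3087752440947 z 83.20896203169858 rad 89.26134841109047 phi 111.22043451875176 theta 0.8618360008519199 rot [-90.6625  -0.7361  93.8737] F [-0.6663  3.7131  3.3587] op 0.13135308512091617
```

```bash
python3 -m crank '[[0,0,0,-0.7,0.33,0,-1],[0,0,0,-0.68,0.39,0,-1],[0,0,0,-0.65,0.45,0,-1],[0,0,0,-0.6,0.5,0,-1],[0,0,0,-0.55,0.55,0,-1],[0,0,0,-0.5,0.58,0,-1],[0,0,0,-0.45,0.6,0,-1],[0,0,0,-0.35,0.6,0,-1],[0,0,0,-0.25,0.5,0,-1],[0,0,0,0,0,0,-1]]'; python3 arc.py
```

```text
clock: 12.32
eef_pos: [585.1, -278.6, 159.1]
tcp_rot: [-1.584, -0.016, 1.637]
contact_force: [2.0, 2.3, 0.9]
opening: 0.131
clk 12.3167 x 3.8391107441827206 y -83.45615848369772 z 37.13705671850198 rad 91.34599810921824 phi 156.01147111782748 theta 0.08008493681676487 rot [-90.7748  -0.9026  93.7767] F [1.9522 2.3253 0.9422] op 0.13112156639775316
```

```bash
python3 -m crank '[[0,0,0,-0.1,0.5,0,-1],[0,0,0,-0.1,0.5,0,-1],[0,0,0,0,0.3,0,-1],[0,0,0,0,0,0,-1],[0,0,0,0,0,0,-0.3],[0,0,0,0,0,0,0],[0,0,0,0,0,0,0],[0,0,0,0,0,0,0],[0,0,0,0,0,0,0],[0,0,0,0,0,0,0]]'; python3 arc.py;python3 - <<'E'
from h import *
cv2.imwrite('pics/w6.png',cams.grab_frame('wrist'))
E
```

```text
clock: 13.15
eef_pos: [585.7, -281.3, 149.7]
tcp_rot: [-1.585, -0.013, 1.638]
contact_force: [0.1, -0.2, 0.6]
opening: 0.503
clk 13.15 x 4.184664671797948 y -86.17842996946253 z 27.710235814304042 rad 90.5239137514828 phi 162.17506958463207 theta -0.02749015019984924 rot [-90.7997  -0.7451  93.851 ] F [ 0.0829 -0.1698  0.5578] op 0.5028094249281816
```

View pics/w6.png

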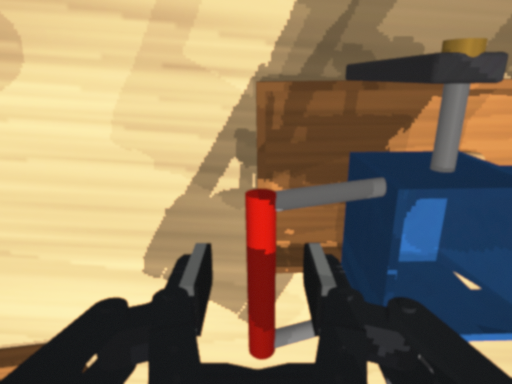

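```bash
python3 -m crank '[[0,0,0,0,-1,0,0],[0,0,0,0,-2,0,0],[0,0,0,0,-2.5,0,0],[0.8,4,0.7,0,-2,0,0],[0,4,0,1.5,-1,0,0],[0,3,0,3,0,0.3,0],[0,2,0,3.6,0,0,0],[0,0,0,3.6,0,0,0],[0,0,0,3.6,0,0,0],[0,0,0,3.6,0,0,0]]'; python3 go.py 534 184.5 180 80.7
```

```text
clock: 14.03
eef_pos: [607.5, -96.7, 245.7]
tcp_rot: [-1.575, 0.002, 1.389]
contact_force: [1.0, -0.1, 0.3]
opening: 0.503
clock 14.0333 pos [607.5157 -96.6606 245.7356] rot [-90.2178   0.1295  79.582 ] open 0.5025371865949213 F [ 1.0078 -0.1168  0.2763] q [-0.159   0.3327  1.6546 -0.0026  1.1505 -1.5469]
turn(deg) [ 0.2165 -1.1177 -0.1317] shift cm now-axes [26.338   6.4672 12.3392] in target axes [26.5585  6.5736 11.7986]
```

```bash
python3 -m crank '[[0,-1,0,3.6,0,1.5,0],[0,0,0,3.6,0,1.6,0],[0,0,0,3.6,0,1.6,0],[0,0,0,3.6,0.5,1.6,0],[0,0,0,3,0.5,1.4,0],[0,0,0,2,1,1,0],[0,0,0,1.2,1,0.6,0],[0,0,0,0.4,0.5,0.3,0],[0,0,0,0,0,0,0],[0,0,0,0,0,0,0]]'; python3 go.py 534 184.5 180 80.7
python3 - <<'E'
from h import *
ps=pose();cv2.imwrite('pics/w7.png',cams.grab_frame('wrist'))
print(proj('wrist',np.array([534,184.5,123.]),ps))
E
```

```text
clock: 14.87
eef_pos: [547.4, 143.5, 218.0]
tcp_rot: [-1.586, -0.002, 1.414]
contact_force: [-0.0, 0.0, 1.2]
opening: 0.498
clock 14.8667 pos [547.4265 143.5321 217.9662] rot [-90.8898  -0.1212  81.0086] open 0.4982511314530113 F [-0.0249  0.0041  1.1798] q [ 0.2563  0.2795  1.7966 -0.005   1.0505 -1.1551]
turn(deg) [0.8895 0.3077 0.1236] shift cm now-axes [3.8286 3.7737 2.0253] in target axes [3.826  3.7966 1.9871]
[313.1575 169.1794]
```

View pics/w7.png

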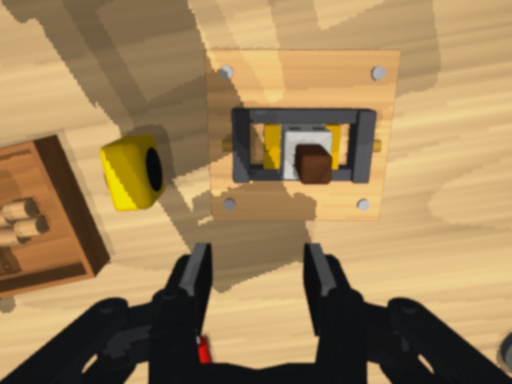

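```bash
python3 - <<'E'
from h import *
ps=pose()
c=[on_z('wrist',u,v,20,ps)[:2] for u,v in[(226,72),(379,73),(363,205),(230,205)]];c=np.array(c);print(c,c.mean(0))
for i in range(4):
    d=c[(i+1)%4]-c[i];print(np.linalg.norm(d),np.degrees(np.arctan2(d[1],d[0])))
E
python3 -m crank '[[0.8,0.3,0,1.2,0.8,0.7,0],[0,0,0,1.2,1,0.7,0],[0,0,0,0.8,1,0.4,0],[0,0,0,0.2,0.6,0.1,0],[0,0,0,0,0,0,0],[0,0,0,0,0,0,0],[0,0,0,0,0,0,0],[0,0,0,0,0,0,0],[0,0,0,0,0,0,0],[0,0,0,0,0,0,0]]'; python3 go.py 534 184.5 180 80.7
python3 - <<'E'
from h import *
ps=pose();im=cams.grab_frame('wrist');cv2.imwrite('pics/w8.png',im[:,:])
print(proj('wrist',np.array([534,184.5,123.]),ps))
E
```

```text
[[460.495  127.9922]
 [483.3743 266.5224]
 [611.5675 244.8078]
 [589.7062 107.6647]] [536.2858 186.7468]
140.40682588737457 80.62182691953893
130.01926884919402 -9.614039202704292
138.87457708405003 -99.05703338509214
130.80036392526972 171.0595158928574
clock: 15.75
eef_pos: [535.3, 179.8, 181.5]
tcp_rot: [-1.573, -0.002, 1.403]
contact_force: [-0.5, -0.5, 0.1]
opening: 0.496
clock 15.75 pos [535.2747 179.8403 181.5077] rot [-90.1009  -0.0976  80.3738] open 0.49562338674801504 F [-0.4865 -0.4714  0.1146] q [ 0.3211  0.3258  1.8229  0.0008  0.9906 -1.0822]
turn(deg) [ 0.1012 -0.3263  0.0973] shift cm now-axes [0.4378 0.1512 0.2039] in target axes [0.4392 0.1508 0.2011]
[264.9054 214.5086]
```

View pics/w8.png

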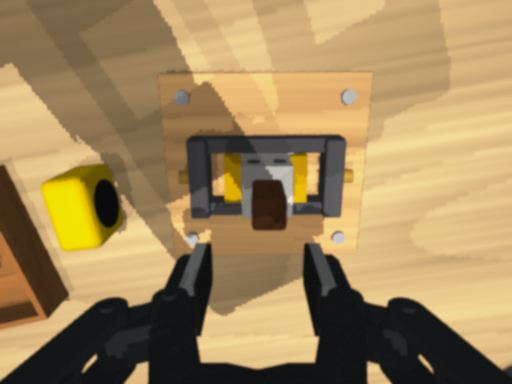

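```bash
python3 go.py 535 186 100 80.6; python3 -m crank '[[0,-0.3,0,0.4,0.5,0.1,0],[0,0,0,0.1,1.5,0.1,0],[0,0,0,0,2,0,0],[0,0,0,0,1.8,0,0],[0,0,0,0,1,0,0],[0,0,0,0,0.3,0,0],[0,0,0,0,0,0,0],[0,0,0,0,0,0,0],[0,0,0,0,0,0,0],[0,0,0,0,0,0,0]]'; python3 go.py 535 186 100 80.6
```

```text
clock 15.8 pos [535.3508 179.8224 181.5935] rot [-90.1115  -0.1039  80.3698] open 0.499218191155613 F [ 0.3498  0.3132 -0.0115] q [ 0.321   0.3257  1.8228  0.0008  0.9905 -1.0822]
turn(deg) [ 0.1117 -0.2303  0.1036] shift cm now-axes [0.5884 8.1601 0.1538] in target axes [0.6037 8.1593 0.1355]
clock: 16.63
eef_pos: [537.2, 187.1, 110.5]
tcp_rot: [-1.579, -0.005, 1.409]
contact_force: [-0.6, 0.6, 0.1]
opening: 0.496
clock 16.6333 pos [537.2408 187.0579 110.4809] rot [-90.4623  -0.3066  80.7029] open 0.49565831061221693 F [-0.5558  0.6243  0.0906] q [ 0.3319  0.4222  1.869   0.0012  0.8407 -1.0774]
turn(deg) [0.462  0.1017 0.307 ] shift cm now-axes [-0.1462  1.0456  0.2125] in target axes [-0.141   1.0481  0.2038]
```

```bash
python3 -m crank '[[0.4,0,0.3,-0.1,0.5,0.15,0],[0,0,0,0,0.4,0.1,0],[0,0,0,0,0.2,0,0],[0,0,0,0,0,0,0],[0,0,0,0,0,0,-0.4],[0,0,0,0,0,0,-0.7],[0,0,0,0,0,0,-1],[0,0,0,0,0,0,-1],[0,0,0,0,0,0,-1],[0,0,0,0,0,0,-1]]' 60; python3 go.py 535 186 100 80.6;python3 - <<'E'
from h import *
ps=pose();im=cams.grab_frame('wrist');cv2.imwrite('pics/w9.png',im[:,:])
E
```

```text
clock: 17.47
eef_pos: [535.8, 186.9, 100.5]
tcp_rot: [-1.575, -0.001, 1.408]
contact_force: [0.6, -0.6, -1.1]
opening: 0.249
clock 17.4667 pos [535.8124 186.9163 100.4619] rot [-90.2139  -0.0835  80.6941] open 0.2494575683513135 F [ 0.5645 -0.5906 -1.1374] q [ 0.3333  0.4373  1.8735 -0.0007  0.8269 -1.0746]
turn(deg) [0.2138 0.094  0.0837] shift cm now-axes [-0.1036  0.0458  0.0655] in target axes [-0.1037  0.0462  0.0652]
```

View pics/w9.png

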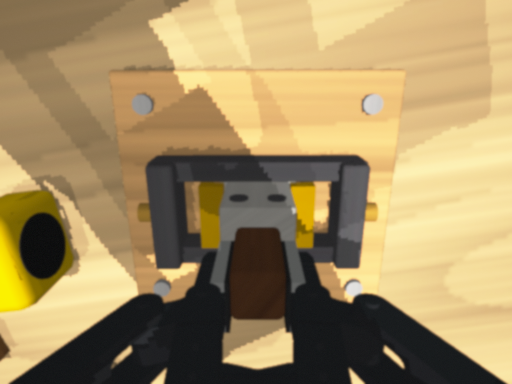

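```bash
cat > st.py <<'E'
from h import *
s,R,p=pose(); yaw=np.radians(-9.4); ey=np.array([-np.sin(yaw),np.cos(yaw),0]);ex=np.array([np.cos(yaw),np.sin(yaw),0])
C=np.array([535.6,186.8,0]); up=-R[:,1]; g=p+8*up; base=g-90*up
f=lambda v:np.array([(v-C)@ex,(v-C)@ey,v[2]])
print('clk',s['clock'],'grip(jig x,y,z)',f(g),'base if rigid',f(base),'lean_y deg',np.degrees(np.arcsin(up@ey)),'lean_x',np.degrees(np.arcsin(up@ex)),'yaw',np.degrees(s['tcp_rot'][2]))
print('F tool',R.T@s['contact_force'],'Tq tool',R.T@s['wrist_torque'],'op',s['opening'])
E
python3 -m crank '[[0,0,2.5,0.37,-0.06,0,-1],[0,0,2.5,0.37,-0.08,0,-1],[0,0,2.5,0.37,-0.09,0,-1],[0,0,2.5,0.37,-0.1,0,-1],[0,0,2.5,0.37,-0.12,0,-1],[0,0,2.5,0.37,-0.14,0,-1],[0,0,0,0,0,0,-1],[0,0,0,0,0,0,-1],[0,0,0,0,0,0,-1],[0,0,0,0,0,0,-1]]' 100; python3 st.py;python3 - <<'E'
from h import *
ps=pose();im=cams.grab_frame('wrist');cv2.imwrite('pics/w10.png',im[:,:])
E
```

```text
clock: 18.35
eef_pos: [538.2, 199.8, 103.7]
tcp_rot: [-1.573, 0.281, 1.398]
contact_force: [-2.8, -10.0, 2.1]
opening: 0.243
clk 18.35 grip(jig x,y,z) [  0.4508  15.4263 111.4064] base if rigid [ 0.463  -9.5714 24.9477] lean_y deg 16.12609694954823 lean_x -0.007781522821262955 yaw 80.1084655083952
F tool [-10.5733   0.8214   1.0803] Tq tool [ 0.2622 -0.2153 -3.6485] op 0.24302100738445193
```

View pics/w10.png

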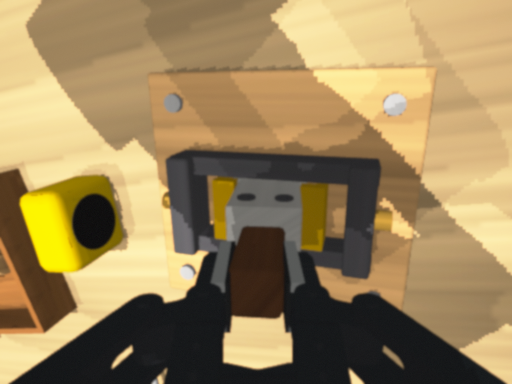

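```bash
python3 -m crank '[[0,0,1,0.5,-0.1,0,-1],[0,0,1,0.5,-0.1,0,-1],[0,0,1,0.6,-0.1,0,-1],[0,0,1,0.6,-0.1,0,-1],[0,0,1,0.6,-0.1,0,-1],[0,0,0,0.6,-0.1,0,-1],[0,0,0,0,0,0,-1],[0,0,0,0,0,0,-1],[0,0,0,0,0,0,-1],[0,0,0,0,0,0,-1]]' 100; python3 st.py;python3 - <<'E'
from h import *
ps=pose();im=cams.grab_frame('wrist');cv2.imwrite('pics/w11.png',im[:,:])
E
```

```text
clock: 19.23
eef_pos: [539.3, 202.1, 107.2]
tcp_rot: [-1.564, 0.409, 1.38]
contact_force: [-11.9, -7.7, 0.5]
opening: 0.243
clk 19.2333 grip(jig x,y,z) [  1.2908  18.8541 114.5383] base if rigid [ -0.2643 -16.9296  31.9725] lean_y deg 23.428026507613275 lean_x 0.9900391082144464 yaw 79.06089808356809
F tool [-9.1565  3.5483 10.2397] Tq tool [ 0.9452  0.0973 -4.6132] op 0.2434585601683652
```

View pics/w11.png

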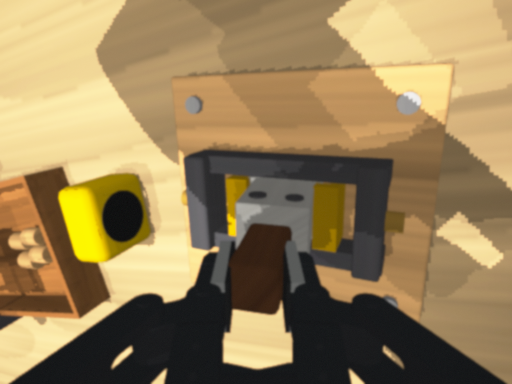

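```bash
python3 -m crank '[[0,-0.5,-4,-0.3,0.16,0,-1],[0,-0.5,-4,-0.3,0.16,0,-1],[0,-0.4,-4,-0.3,0.16,0,-1],[0,0,-4,-0.3,0.16,0,-1],[0,0,-4,-0.3,0.16,0,-1],[0,0,-3,-0.3,0.15,0,-1],[0,0,-2,-0.4,-0.05,0,-1],[0,0,-2,-0.4,-0.06,0,-1],[0,0,-2,-0.4,-0.06,0,-1],[0,0,-2,-0.4,-0.06,0,-1]]' 100; python3 st.py
```

```text
clock: 20.12
eef_pos: [534.5, 173.2, 108.4]
tcp_rot: [-1.565, -0.169, 1.398]
contact_force: [0.1, 8.5, -2.4]
opening: 0.237
clk 20.1167 grip(jig x,y,z) [  1.2145 -14.9127 116.3029] base if rigid [ 0.8324  0.2261 27.5861] lean_y deg -9.68366156533519 lean_x 0.24322730473377252 yaw 80.10259959563423
F tool [7.8577 3.8321 1.302 ] Tq tool [ 0.2604 -0.1356 -1.5289] op 0.23727399162732113
```

```bash
python3 -m crank '[[0,0,-2,-0.5,0.15,0,-1],[0,0,-2,-0.5,0.15,0,-1],[0,0,-2,-0.5,0.1,0,-1],[0,0,-2,-0.5,0.1,0,-1],[0,0,-1,-0.5,0.1,0,-1],[0,0,-1,-0.5,0.1,0,-1],[0,0,0,-0.2,0,0,-1],[0,0,0,0,0,0,-1],[0,0,0,0,0,0,-1],[0,0,0,0,0,0,-1]]' 100; python3 st.py;python3 - <<'E'
from h import *
ps=pose();im=cams.grab_frame('wrist');cv2.imwrite('pics/w12.png',im[:,:])
im=cams.grab_frame('top');cv2.imwrite('pics/t12.png',cv2.resize(im[180:260,160:260],None,fx=6,fy=6,interpolation=cv2.INTER_CUBIC))
E
```

```text
clock: 20.95
eef_pos: [531.2, 155.1, 108.5]
tcp_rot: [-1.564, -0.381, 1.396]
contact_force: [0.7, 1.4, -1.6]
opening: 0.242
clk 20.95 grip(jig x,y,z) [  0.8326 -35.0184 115.9494] base if rigid [ 0.552  -1.5138 32.4187] lean_y deg -21.85584071208902 lean_x 0.17860596597188597 yaw 79.97022885725653
F tool [ 0.8259  2.0677 -0.4957] Tq tool [-0.0575 -0.0134  0.0371] op 0.24188760503089798
```

View pics/w12.png

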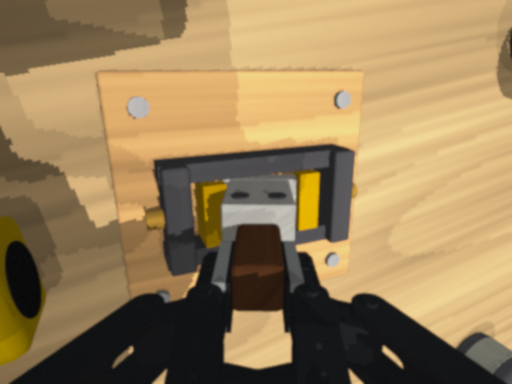

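```bash
cat > ck.py <<'E'
import sys
from h import *
# detect yellow cheeks within given image, report jig-y extents at z=44
def run(fn,ps):
    im=cv2.imread(fn);h=cv2.cvtColor(im,cv2.COLOR_BGR2HSV)
    m=((h[...,0]>20)&(h[...,0]<30)&(h[...,1]>220)&(h[...,2]>120)).astype(np.uint8)
    n,l,st,c=cv2.connectedComponentsWithStats(m)
    C=np.array([535.6,186.8,44]);yaw=np.radians(-9.4); ey=np.array([-np.sin(yaw),np.cos(yaw),0]);ex=np.array([np.cos(yaw),np.sin(yaw),0])
    for i in range(1,n):
        if st[i,4]>60:
            ys,xs=np.nonzero(l==i); q=np.array([on_z('wrist',u,v,44,ps) for u,v in zip(xs,ys)])-C
            a=q@ey;b=q@ex
            if abs(a).max()<80 and abs(b).max()<60: print(st[i],'y',np.percentile(a,[2,98]),'x',np.percentile(b,[2,98]))
if __name__=='__main__': run(sys.argv[1],pose())
E
python3 ck.py pics/w12.png
python3 - <<'E'
from h import *; import ck
def mk(p,e): return (None,Ro.from_euler('xyz',e).as_matrix(),np.array(p))
print('init');ck.run('pics/w9.png',mk([535.8,186.9,100.5],[-1.5745,-.0014,1.4084]))
print('lean+');ck.run('pics/w11.png',mk([539.3,202.1,107.2],[-1.564,.409,1.38]))
E
```

```text
[ 298  172   22   58 1109] y [22.8281 37.6541] x [-20.424   17.7268]
[203 184  23  38 318] y [-41.1905 -28.056 ] x [-20.519   0.452]
[207 231  13  16 133] y [-40.3285 -33.4431] x [ 9.95   18.7532]
initTraceback (most recent call last):
  File "<stdin>", line 3, in <module>
  File "ck.py", line 11, in run
    ys,xs=np.nonzero(l==i); q=np.array([on_z('wrist',u,v,44,ps) for u,v in zip(xs,ys)])-C
                                        ~~~~^^^^^^^^^^^^^^^^^^^
  File "h.py", line 15, in on_z
    o,d=ray(name,u,v,ps); return o+d*(z-o[2])/d[2]
        ~~~^^^^^^^^^^^^^
  File "h.py", line 13, in ray
    T,K=T_wc(name,ps); d=np.array([(u-K[0,2])/K[0,0],-(v-K[1,2])/K[1,1],-1]); return T[:3,3],T[:3,:3]@d
        ~~~~^^^^^^^^^
  File "h.py", line 8, in T_wc
    i=cams.camera_info(name)
ValueError: time passes only in moves, steps and waits
```

View pics/t12.png

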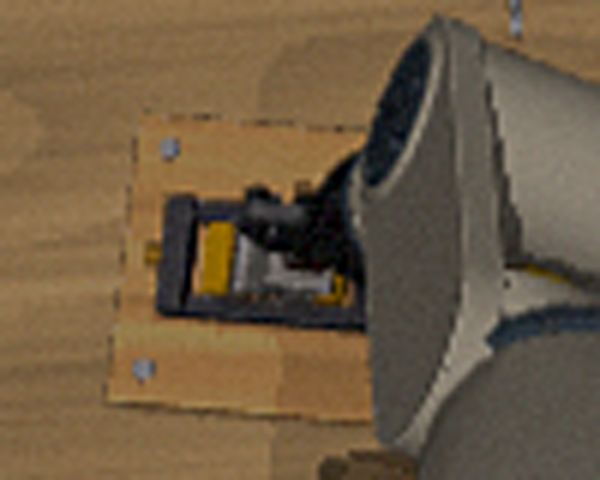

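```bash
python3 - <<'E'
from h import *
import pickle
pickle.dump({n:cams.camera_info(n) for n in('scene','top','wrist')},open('ci.pkl','wb'))
E
sed -i 's/i=cams.camera_info(name)/i=CI[name]/; s/^np.set_print/import pickle,os\nCI=pickle.load(open("ci.pkl","rb")) if os.path.exists("ci.pkl") else {}\nnp.set_print/' h.py
python3 - <<'E'
from h import *; import ck
def mk(p,e): return (None,Ro.from_euler('xyz',e).as_matrix(),np.array(p))
print('init');ck.run('pics/w9.png',mk([535.8,186.9,100.5],[-1.5745,-.0014,1.4084]))
print('lean+');ck.run('pics/w11.png',mk([539.3,202.1,107.2],[-1.564,.409,1.38]))
E
```

```text
init
[ 291  183   24   64 1053] y [21.0084 32.8252] x [-21.0885  17.7616]
[201 207  18  40 601] y [-34.3381 -24.4714] x [-5.3652 18.5421]
lean+
[226 178  21  57 580] y [-33.8526 -20.3245] x [-20.3983  17.5566]
[314 204  14  26 122] y [24.7437 31.802 ] x [-9.1853  5.2315]
[313 224  24  27 254] y [26.831  38.0058] x [ 2.993  18.6941]
```

```bash
python3 -m crank '[[0,0,2.7,0.36,0.1,0,-1],[0,0,2.7,0.36,0.1,0,-1],[0,0,2.7,0.36,0.09,0,-1],[0,0,2.7,0.36,0.07,0,-1],[0,0,2.7,0.36,0.06,0,-1],[0,-0.3,2.7,0.36,0.04,0,-1],[0,-0.3,2.7,0.36,0.02,0,-1],[0,0,2,0.3,0,0,-1],[0,0,0,0,0,0,-1],[0,0,0,0,0,0,-1]]' 100; python3 st.py;python3 - <<'E'
from h import *
ps=pose();im=cams.grab_frame('wrist');cv2.imwrite('pics/w13.png',im[:,:])
E
python3 ck.py pics/w13.png
```

```text
clock: 21.88
eef_pos: [535.8, 183.2, 108.6]
tcp_rot: [-1.565, 0.003, 1.407]
contact_force: [-0.3, -0.4, -2.7]
opening: 0.239
clk 21.8833 grip(jig x,y,z) [  0.7818  -3.4945 116.5607] base if rigid [ 0.2975 -3.7802 26.5625] lean_y deg 0.18189716301184267 lean_x 0.3082910552853565 yaw 80.63142877912965
F tool [-0.3954  2.7247  0.2142] Tq tool [ 0.006   0.0223 -0.0124] op 0.23909023014436484
[ 301  180   25   61 1377] y [23.2703 36.8163] x [-21.0307  17.5796]
[199 199  22  43 747] y [-40.2987 -28.3667] x [-7.4542 18.4095]
```

View pics/w13.png

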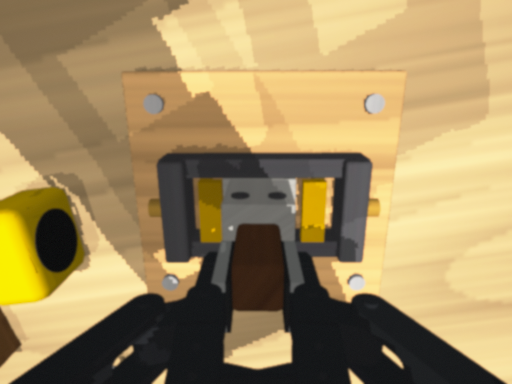

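```bash
python3 -m crank '[[0,0,0,0.1,-0.3,0,-1],[0,0,0,0.05,-0.4,0,-1],[0,0,0,0,-0.4,0,-1],[0,0,0,0,-0.4,0,-1],[0,0,0,0,-0.4,0,-1],[0,0,0,0,-0.4,0,-1],[0,0,0,0,0,0,-1],[0,0,0,0,0,0,-1],[0,0,0,0,0,0,-1],[0,0,0,0,0,0,-1]]'; python3 st.py
```

```text
clock: 22.77
eef_pos: [535.3, 182.6, 132.1]
tcp_rot: [-1.563, -0.004, 1.4]
contact_force: [-0.8, 0.4, -2.0]
opening: 0.234
clk 22.7667 grip(jig x,y,z) [  0.4276  -4.2362 140.1355] base if rigid [-0.2632 -3.845  50.139 ] lean_y deg -0.24905297561744466 lean_x 0.4398163694690736 yaw 80.21284383801134
F tool [0.1965 2.0276 0.8709] Tq tool [-0.0343 -0.0072 -0.0112] op 0.23370716759841886
```

```bash
python3 -m crank '[[0,0,0,0.1,-0.4,0,-1],[0,0,0,0.1,-0.5,0,-1],[0,0,0,0.1,-0.5,0,-1],[0,0,0,0,-0.5,0,-1],[0,0,0,0,-0.5,0,-1],[0,0,0,0,-0.4,0,-1],[0,0,0,0,-0.2,0,-1],[0,0,0,0,0,0,-1],[0,0,0,0,0,0,-1],[0,0,0,0,0,0,-1]]'; python3 st.py;python3 - <<'E'
from h import *
for n in('wrist','scene','top'):
    im=cams.grab_frame(n)
    cv2.imwrite(f'pics/{n}14.png',im)
im=cv2.imread('pics/scene14.png');cv2.imwrite('pics/s14c.png',cv2.resize(im[110:270,200:360],None,fx=3.7,fy=3.7,interpolation=cv2.INTER_CUBIC))
E
```

```text
clock: 23.6
eef_pos: [536.0, 185.1, 165.8]
tcp_rot: [-1.563, -0.003, 1.4]
contact_force: [-0.1, 0.3, -2.5]
opening: 0.234
clk 23.6 grip(jig x,y,z) [  0.7007  -1.5962 173.8082] base if rigid [ 0.033  -1.2914 83.8112] lean_y deg -0.19405898568294447 lean_x 0.42506633069834693 yaw 80.23875504548865
F tool [0.2456 2.513  0.1604] Tq tool [-0.0319 -0.0025  0.0189] op 0.233587988666474
```

View pics/wrist14.png

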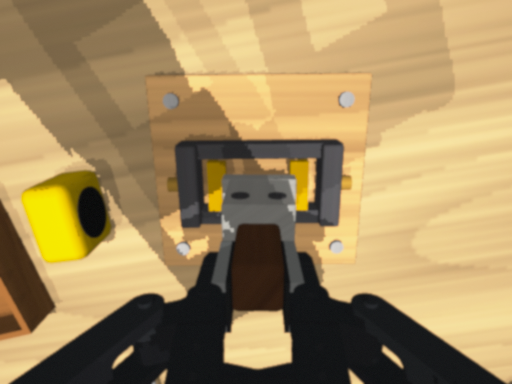

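View pics/s14c.png

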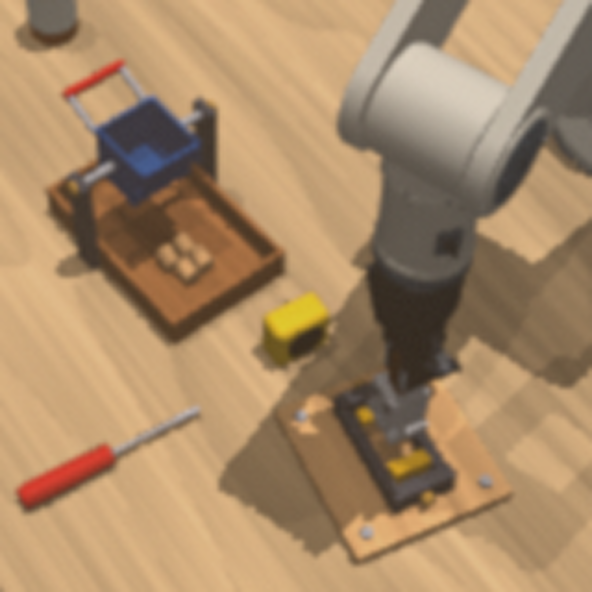

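View pics/top14.png

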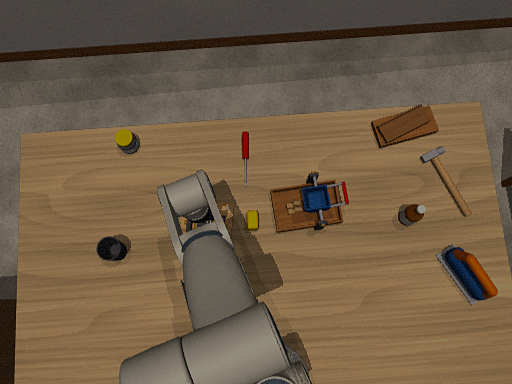

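```bash
python3 -m crank '[[0,0,0,0,0,0,-1],[0,0,0,0,0,0,-1],[0,0,0,0,0,0,-1],[0,0,0,0,0,0,-1],[0,0,0,0,0,0,-1],[0,0,0,0,0,0,-1],[0,0,0,0,0,0,-1],[0,0,0,0,0,0,-1],[0,0,0,0,0,0,-1],[0,0,0,0,0,0,-1]]'; python3 st.py; python3 -c "
from rig import order
print(order.sign_off())"
```

```text
clock: 24.58
eef_pos: [535.4, 184.9, 164.7]
tcp_rot: [-1.561, -0.002, 1.4]
contact_force: [-0.3, -0.2, -2.5]
opening: 0.237
clk 24.5833 grip(jig x,y,z) [  0.1693  -1.9198 172.6709] base if rigid [-0.6663 -1.7043 82.675 ] lean_y deg -0.1371999521057868 lean_x 0.5319282868224738 yaw 80.23530874366038
F tool [-0.2195  2.5423  0.2576] Tq tool [-0.0025 -0.0606 -0.0189] op 0.23682425157149647
the job is handed in; nothing more can be done
None
```

I finished the job and handed it in at 24.6 s. I tipped the hopper to about 2.4 rad, stood it upright again, rocked the block loose, and lifted it straight up. The arm is still holding the block over its seat. The hand-in reports no verdict, so what follows is from my own measurements.

- **Pegs and hopper:** the last scene picture shows the four pegs together in the catch tray. The hopper is upright and empty; I estimated it within about 0.03 rad of zero when I let go of the handle.
- **Cheeks:** from wrist pictures, the +y cheek was pushed back about 4–5 mm and the -y cheek about 6–7 mm, roughly 10 mm or more together. I did not see the gripper touch either cheek.
- **Block at hand-in:** it is upright to within 1°, about 2 mm sideways of its seat. Its underside is about 83 mm above the bench, and the wrist reads a steady 2.5 N, which fits the block's own weight.
- **Bystanders:** the top and scene pictures show them where they started.

Three things were less certain:

- **Underside height:** the 83 mm assumes the block did not slip lengthwise in the pads. They did slip in rotation during the rocking. The allowed range is 47–115 mm, so there is margin.
- **Cheek measurements:** the two pictures of the cheeks differ by about 1 mm.
- **Handle grip:** the gripper rode about 10 mm too high on the handle midway through tipping, so I let go, lowered it and took hold again.

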